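# Check the glued joint of a restored tile with the probe pen

## Task

Take the orange probe pen from its stand and run its sprung nib slowly (no faster than about 5 cm a second) and gently along the glued joint of the terracotta tile, from the red sticker to the blue sticker, keeping the nib in touch with the joint all the way and not shifting the tile. Then put the pen back in its stand, nib down and fully home, and let go.

Things in the scene. Friction and masses are not known exactly. Their poses are not given: they have to be found in the camera images.
- pen: Loose upright probe pen, 60 g, 130 mm long. Origin at the tip of its extended nib, z up the pen. Steel barrel 17 mm round, tapering to the nib below 30 mm; collar 34 mm round, 60 to 66 mm up; orange square grip 22 x 22 mm (sides along x, y), 66 to 130 mm up. Starts in the stand, collar on its top: origin 10 mm, grip's middle 108 mm above the table. Its yaw there varies.
- nib_tip (a point): Very tip of the pen's dark sprung nib, 6 mm round, jutting 14 mm from the barrel. Pressed, the nib slides up into the pen by at most 10 mm: 0.6 N starts it and each mm adds 0.2 N, so pressed in 4 mm it bears with 1.4 N. At 10 mm it is solid.
- tile: Loose terracotta tile, 150 x 100 x 18 mm, 0.4 to 0.75 kg, flat on the table, any yaw. Origin: centre of its underside. The glued joint is the dark straight 3 mm line on its top face, along the tile's x axis at y = 0. Round stickers (14 mm) lie on it: red at x = -60 mm, blue at x = +60 mm, all flush with the face. A white tile alike in shape and stickers lies beside it.
- stand: Fixed dark wooden pen stand, a block 80 x 80 x 70 mm high, origin at the centre of its underside. In the middle of its top an upright round hole, 23 mm wide with a 3 mm chamfer, 65 mm deep: nib and barrel go in until the pen's collar rests on the top (pen's origin then 10 mm above the stand's).
Not all that is in view belongs to the job. Leave any purple or turquoise look-alike of the pen alone.

How it is judged:
By the outcome, as a careful person would: the job done as asked, in the order asked, and still so for the second after the job is handed in, with the robot touching nothing.
It also fails if it takes over 58 s, if anything falls off the work surface, if the arm or the gripper's body presses on something with over 40 N, if the wrist force passes 120 N, or if a joint passes its speed limit or range.

## Robot

A 6-joint arm with a two-finger parallel gripper is mounted at the origin on the work surface. World frame = base frame: x ahead of the robot, y to its left, z up, the work surface at z = 0. Lengths are in m, angles in rad, forces in N, time in s.
With the tool pointing down it reaches from about 0.225 to 0.875 m from the base axis. Payload 3.4 kg.
Tool frame: the origin (TCP) lies midway between the tips of the shut fingers; the grasp point (between the pads) lies 19 mm behind it; z points along the fingers, y is the direction in which the jaws open and shut (so a half turn about z gives the same grasp; the last joint's range is limited). The gripper opens to 85 mm and grips with 20 to 120 N. Pads are 22 mm wide; open, the fingers measure 114 mm over their backs; the gripper's body (76 mm by 85 mm) begins 54 mm behind the grasp point. The pads swing forward as they close: fully open they stand 13 mm farther back than shut.
Start: joints at [1.186, 0.276, 1.505, -0, 1.361, -0.121], TCP at [0.15, 0.555, 0.231] pointing down, gripper open.
Joint ranges: [-2.89, 2.89], [-0.75, 2.08], [0.22, 2.7], [-1.18, 4.32], [0.11, 2.71], [-2.7, 2.7]. Speed limits (rad/s): [2.57, 2.57, 3.14, 3.14, 3.14, 3.14].

## Interface

Orientations are given as a unit quaternion [x, y, z, w].
In Python, from workcell import manip gives the robot as it stands. The module is installed in compiled form; this text tells all that it offers.
- The arm moves only by the tool send_rows, never from a script. Its argument "moves" is a list of rows, each an object with "translation": the shift along the world's x, y, z as a fraction of full scale, a list of three; "spin": the turn about the world's z as a fraction of full scale. A call has exactly 5 rows; each row is the pose to reach, as a shift and turn from the pose commanded when the call began; what a row does not reach only later rows make up. Full scale, the value 1, is 100 mm for a shift and 1.5 rad for a turn. A row lasts 1/12 s, in which the tool goes at most 41.7 mm and 7.16 degrees, less where a joint would pass 70% of its speed; a pose out of reach is approached as far as the arm can. A call with a number of a shift or a turn outside -1 to 1 is refused whole. A call with a gripper value outside its range is refused whole. "hand" is the gripper's target within -1 to 1 (shut at 1, half-way at 0, fully open at -1), set as the call begins (left out, the last holds). The fingers move at their own pace and stop on an object; the grip force is fixed at half the most. Time passes only in rows, so rows that repeat a pose let the fingers close, or fill a call up. It gives the time, the measured TCP pose, the force and the opening at its end, in the units of the state.
- manip.state(): the state, without advancing time (a new reading comes with each control period).
- manip.snapshot(name): name is "side" or "top"; returns (picture, depth): 384x512x3 uint8, red, green, blue; 384x512 float32, m along the optical axis (not along the pixel's ray), 0 where there is no reading.
- manip.calibration(name): a dict with "vertical_fov" (degrees; the focal length in pixels is half the picture's height over the tangent of half this angle, whatever the lens; pixels are square), "cx", "cy" (the principal point, pixels), "R" (3x3) and "t" (3): a world point X has camera coordinates R X + t. Camera axes: x right, y down, z forward; pixel columns grow to the right and rows downward; lengths in m; the calibration is good to about 2 mm. A picture is of the moment at which its call begins. calibration takes no time and is no camera call.
- manip.hand_in(): hands the job in, once; it reports no verdict.
The state is a dict: "time": time; "joints": joint angles; "dq": joint speeds; "tau": joint torques, N m; "tool_pos": TCP position; "tool_rot": TCP orientation; "force": force on the tool from outside, world axes, zero at the start; "moment": the same for the moment, N m; "gripper_width": finger opening in m.
Only numpy, scipy, OpenCV 4.12 (cv2) and the standard library are available. Lean on these libraries where they do the work, as an engineer would, in place of code of your own. Each camera call takes 0.05 s, during which the arm holds its last target. There are 200 camera calls.

## Working session

There is one attempt and no reset: what is moved stays moved. The work goes in short steps, Python scripts to look and compute and a tool call to move; the robot and the scene stay as the last step left them, time stands still between calls to the robot, and variables do not carry over. Pictures are saved under pics/ and viewed, about 8 in all and at most 12, crops included, and the job is handed in when it is done.

Besides the shell and the picture viewer there is one more tool, called after ">>>" as a command line: name --argument value ..., lists and objects as JSON in quotes. send_rows: Moves the arm, as the interface text tells. Shift numbers are shares of 100 mm and turn numbers shares of 1.5 rad, none past 1 either way. Its arguments: {"type":"object","properties":{"moves":{"type":"array"},"hand":{"type":"number"}},"required":["moves"]}

```bash
mkdir -p pics
cat > h.py <<'E'
import numpy as np, cv2
from workcell import manip
def cal(n):
    c=manip.calibration(n); f=192/np.tan(np.radians(c["vertical_fov"])/2)
    return f,c["cx"],c["cy"],np.array(c["R"]),np.array(c["t"])
def snap(n,tag):
    p,d=manip.snapshot(n); cv2.imwrite(f"pics/{tag}.png",p[:,:,::-1]); np.save(f"pics/{tag}.npy",d); return p,d
def at_z(n,u,v,z):
    f,cx,cy,R,t=cal(n); r=R.T@np.array([(u-cx)/f,(v-cy)/f,1]); o=-R.T@t
    return o+r*(z-o[2])/r[2]
def at_d(n,u,v,d):
    f,cx,cy,R,t=cal(n); return R.T@(np.array([(u-cx)/f*d,(v-cy)/f*d,d])-t)
def proj(n,X):
    f,cx,cy,R,t=cal(n); c=R@np.array(X)+t; return c[0]/c[2]*f+cx,c[1]/c[2]*f+cy
def crop(src,tag,x0,y0,x1,y1,k):
    cv2.imwrite(f"pics/{tag}.png",cv2.resize(cv2.imread(f"pics/{src}.png")[y0:y1,x0:x1],None,fx=k,fy=k,interpolation=cv2.INTER_CUBIC))
E
python3 - <<'E'
from h import *
a,_=snap("top","top0");b,_=snap("side","side0")
cv2.imwrite("pics/both.png",np.vstack([cv2.resize(x[:,:,::-1],(400,300)) for x in (a,b)]))
for n in("top","side"):
    f,cx,cy,R,t=cal(n);print(n,f,cx,cy,R.round(3).tolist(),(-R.T@t).round(3))
print(manip.state())
E
```

```text
top 443.9761807501483 256.817819838991 195.54323312838488 [[0.027, -1.0, 0.015], [-0.997, -0.028, -0.067], [0.068, -0.013, -0.998]] [0.462 0.049 1.118]
side 356.658681486935 255.0027755605982 194.986523043273 [[0.933, -0.359, 0.023], [-0.192, -0.552, -0.811], [0.304, 0.752, -0.584]] [ 0.32  -0.496  0.458]
{'time': 0.1, 'joints': array([ 1.18600031e+00,  2.76533676e-01,  1.50603097e+00,  1.26089883e-05,
        1.36067316e+00, -1.21024898e-01]), 'dq': array([-0.00260272, -0.0012036 , -0.00182777,  0.00168019,  0.00125387,
       -0.00023818]), 'tau': array([ 1.52762968e-03, -4.17703307e+01, -2.46403885e+01, -8.50192987e-05,
        5.86640279e-03,  1.94045646e-05]), 'tool_pos': array([0.14975186, 0.55466796, 0.23051536]), 'tool_rot': array([ 1.31504825e-01,  9.91315189e-01, -7.94869339e-04, -2.11796872e-04]), 'force': array([-0.73075983, -0.95473563, -0.07437908]), 'moment': array([-0.01229105, -0.00797457, -0.00279825]), 'gripper_width': 0.08550915139745485}
```

View pics/top0.png

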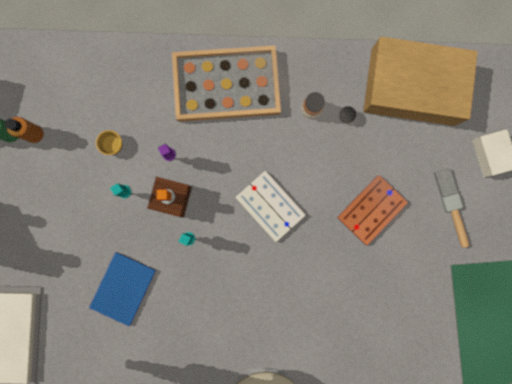

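View pics/side0.png

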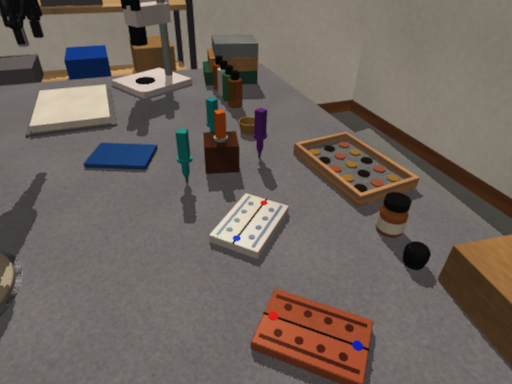

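Top view: the orange pen in the stand is at about (163,195). The purple one (167,152) and turquoise ones (121,190) and (187,239) are look-alikes. The terracotta tile is at (372,210), red sticker (357,227), blue (389,193). The white tile is at (271,206). I'll confirm in one enlarged crop.

Run:
```python
from h import *
im=cv2.imread("pics/top0.png");s=cv2.imread("pics/side0.png")
R=lambda i,x,y,w,h,k:cv2.resize(i[y:y+h,x:x+w],None,fx=k,fy=k,interpolation=cv2.INTER_CUBIC)
# tile crop (330,170) 80x80 x5 ; pen crop (140,170) 60x60
a=np.hstack([R(im,335,173,76,76,5),cv2.resize(R(im,140,170,60,60,6),(380,380))])
b=R(s,190,95,76,40,5);b2=R(s,250,300,95,50,4)
cv2.imwrite("pics/c1.png",np.vstack([a,np.hstack([b,b2])]))
# red / blue centroids
hsv=cv2.cvtColor(im,cv2.COLOR_BGR2HSV)
for nm,(u,v),lo,hi in (("red",(357,227),(0,235,200),(4,255,255)),("blue",(389,193),(105,120,60),(130,255,255))):
    m=cv2.inRange(hsv,lo,hi); w=np.zeros_like(m);w[v-7:v+8,u-7:u+8]=1;m=m*w
    ys,xs=np.nonzero(m);print(nm,len(xs),xs.mean(),ys.mean(),at_z("top",xs.mean(),ys.mean(),.018).round(4))
d=np.load("pics/top0.npy")
for v in range(184,212,3): print(v,[tuple((at_d("top",u,v,d[v,u])*1000).round().astype(int).tolist()) for u in range(155,176,4)])
```

```text
red 1 356.0 226.0 [ 0.4682 -0.2137  0.018 ]
blue 15 389.4 192.4 [ 0.5542 -0.2963  0.018 ]
184 [(554, 276, 72), (554, 267, 71), (554, 258, 70), (555, 248, 72), (555, 238, 71), (555, 229, 72)]
187 [(547, 276, 72), (547, 266, 72), (547, 257, 69), (548, 248, 71), (548, 238, 70), (548, 229, 69)]
190 [(540, 275, 72), (535, 251, 143), (535, 243, 138), (537, 238, 123), (541, 238, 70), (541, 228, 71)]
193 [(533, 275, 71), (528, 252, 140), (528, 242, 142), (529, 236, 132), (533, 237, 77), (534, 228, 70)]
196 [(526, 276, 68), (522, 251, 140), (522, 242, 140), (523, 236, 126), (526, 236, 78), (527, 228, 72)]
199 [(518, 274, 72), (515, 251, 138), (515, 242, 141), (516, 236, 125), (519, 236, 76), (462, 49, 1118)]
202 [(511, 274, 72), (512, 265, 71), (512, 255, 72), (512, 245, 76), (512, 237, 70), (513, 228, 70)]
205 [(504, 274, 69), (504, 264, 72), (505, 255, 70), (505, 246, 71), (505, 237, 69), (506, 227, 71)]
208 [(497, 274, 71), (497, 265, 70), (498, 255, 70), (498, 246, 70), (498, 236, 70), (499, 227, 71)]
211 [(492, 288, 3), (491, 265, 66), (491, 254, 73), (491, 245, 70), (491, 236, 72), (491, 227, 70)]
```

View pics/c1.png

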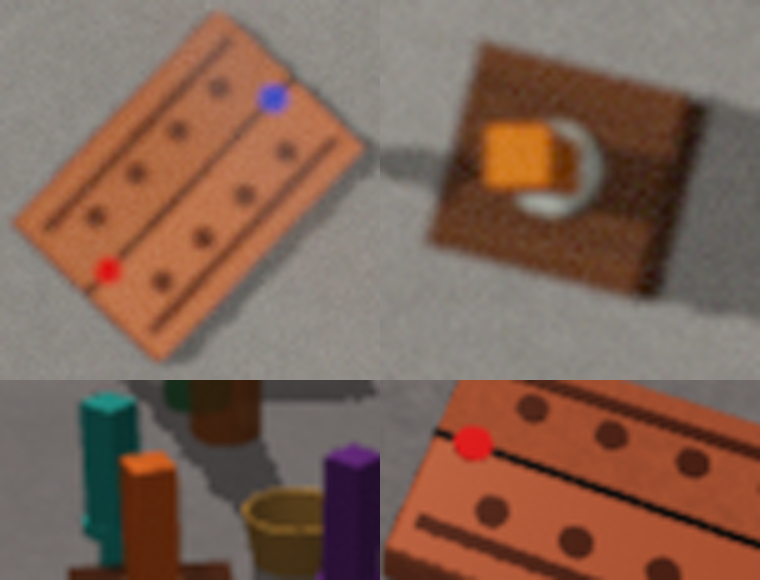

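Run:
```python
from h import *
im=cv2.imread("pics/top0.png");s=cv2.imread("pics/side0.png");hs=cv2.cvtColor(im,cv2.COLOR_BGR2HSV)
P=lambda u,v,z:at_z("top",u,v,z)
r=P(356.2,226.6,.018);b=P(389.2,192.2,.018);print("red",r.round(4),"blue",b.round(4),np.linalg.norm(b-r),np.degrees(np.arctan2(*(b-r)[1::-1])))
print("side red",at_z("side",250+(473+.5-380)/4-.5,300+(443+.5-380)/4-.5,.018).round(4),"blue~",at_z("side",358,346,.018).round(4))
d=np.load("pics/top0.npy")
w=np.zeros((384,512),np.uint8);w[182:206,150:182]=1
# pixels of grip top by depth->z and orange
m=cv2.inRange(hs,(5,150,140),(22,255,255))*w
q=[]
for v,u in zip(*np.nonzero(m)):
    X=P(u,v,.14);q.append(X[:2])
q=np.array(q,np.float32)
print("grip top n",len(q),q.mean(0),cv2.minAreaRect(q*1000))
print("collar",P(167.8,196.5,.076).round(4))
c=[((x-380)/6.333+140,y/6.333+170) for x,y in((482,43),(697,95),(640,294),(430,240))]
C=np.array([P(u,v,.07) for u,v in c]);print("stand",C.round(3).tolist(),C.mean(0).round(4))
for n,u,v in(("purple",167,152),("turqL",121,190),("turq2",187,239)):
    print(n,at_d("top",u,v,d[v,u]).round(3))
# side: grip top corners in crop
for x,y in((120,461),(149,452),(177,458),(148,468)): print("side grip",at_z("side",190+(x+.5)/5-.5,95+(y-380+.5)/5-.5,.14).round(4))
```

```text
red [ 0.4667 -0.2142  0.018 ] blue [ 0.5546 -0.2958  0.018 ] 0.11998649044959968 -42.86552876887657
side red [ 0.4666 -0.2146  0.018 ] blue~ [ 0.5548 -0.2977  0.018 ]
grip top n 117 [0.5258971  0.24694212] ((526.0565185546875, 247.12327575683594), (22.30241584777832, 21.963871002197266), 2.3487722873687744)
collar [0.5248 0.2439 0.076 ]
stand [[0.571, 0.275, 0.07], [0.554, 0.194, 0.07], [0.479, 0.212, 0.07], [0.497, 0.291, 0.07]] [0.5253 0.2427 0.07  ]
purple [0.621 0.239 0.132]
turqL [0.533 0.339 0.125]
turq2 [0.429 0.188 0.13 ]
side grip [0.5134 0.2467 0.14  ]
side grip [0.5288 0.2528 0.14  ]
side grip [0.5388 0.2422 0.14  ]
side grip [0.5231 0.2353 0.14  ]
```

>>> send_rows --moves '[{"translation": [0.2,-0.16,0],"spin": 0.02},{"translation": [0.4,-0.32,0],"spin": 0.04},{"translation": [0.6,-0.48,0],"spin": 0.06},{"translation": [0.8,-0.64,0],"spin": 0.08},{"translation": [0.94,-0.77,0],"spin": 0.1}]' --hand -1

```text
time: 0.52
tool_pos: [0.2452, 0.4767, 0.2308]
tool_rot: [0.056, 0.998, -0.001, 0.0]
force: [0.4, -0.1, 0.6]
gripper_width: 0.0853
```

>>> send_rows --moves '[{"translation": [0.2,-0.16,0],"spin": 0.02},{"translation": [0.4,-0.32,0],"spin": 0.04},{"translation": [0.6,-0.48,0],"spin": 0.06},{"translation": [0.8,-0.64,0],"spin": 0.08},{"translation": [0.94,-0.77,0],"spin": 0.095}]'

```text
time: 0.93
tool_pos: [0.3393, 0.3997, 0.2309]
tool_rot: [-0.015, 1.0, -0.0, 0.0]
force: [0.1, -0.6, -0.5]
gripper_width: 0.0852
```

>>> send_rows --moves '[{"translation": [0.2,-0.16,0],"spin": 0},{"translation": [0.4,-0.32,0],"spin": 0},{"translation": [0.6,-0.48,0],"spin": 0},{"translation": [0.8,-0.64,0],"spin": 0},{"translation": [0.94,-0.77,0],"spin": 0}]'

```text
time: 1.35
tool_pos: [0.4334, 0.3227, 0.2309]
tool_rot: [-0.014, 1.0, -0.0, 0.0]
force: [-0.3, 0.5, 0.4]
gripper_width: 0.0857
```

>>> send_rows --moves '[{"translation": [0.2,-0.16,0],"spin": 0},{"translation": [0.4,-0.32,0],"spin": 0},{"translation": [0.6,-0.48,0],"spin": 0},{"translation": [0.8,-0.64,0],"spin": 0},{"translation": [0.94,-0.77,0],"spin": 0}]'

```text
time: 1.77
tool_pos: [0.5274, 0.2457, 0.2307]
tool_rot: [-0.014, 1.0, -0.0, -0.0]
force: [-0.3, 0.4, -0.3]
gripper_width: 0.0855
```

>>> send_rows --moves '[{"translation": [-0.015,0,-0.2],"spin": 0},{"translation": [-0.015,0,-0.4],"spin": 0},{"translation": [-0.015,0,-0.55],"spin": 0},{"translation": [-0.015,0,-0.7],"spin": 0},{"translation": [-0.015,0,-0.8],"spin": 0}]'

```text
time: 2.18
tool_pos: [0.5234, 0.2467, 0.1493]
tool_rot: [-0.014, 1.0, -0.0, -0.002]
force: [-1.1, -1.1, 0.2]
gripper_width: 0.0855
```

>>> send_rows --moves '[{"translation": [0,0,-0.15],"spin": 0},{"translation": [0,0,-0.3],"spin": 0},{"translation": [0,0,-0.45],"spin": 0},{"translation": [0,0,-0.57],"spin": 0},{"translation": [0,0,-0.61],"spin": 0}]'

```text
time: 2.6
tool_pos: [0.5231, 0.2467, 0.0883]
tool_rot: [-0.014, 1.0, -0.001, -0.002]
force: [-1.0, -0.6, 0.5]
gripper_width: 0.0854
```

Run:
```python
from h import *
a,_=snap("side","s1");b,_=snap("top","t1")
R=lambda i,x,y,w,h,k:cv2.resize(i[y:y+h,x:x+w,::-1],None,fx=k,fy=k,interpolation=cv2.INTER_CUBIC)
cv2.imwrite("pics/c2.png",np.hstack([R(a,170,60,100,120,4),R(b,120,150,100,120,4)]))
print(manip.state()["tool_pos"],manip.state()["force"])
```

```text
[0.5238519  0.24699482 0.08949911] [ 0.36410982 -0.40585173  0.38778319]
```

View pics/c2.png

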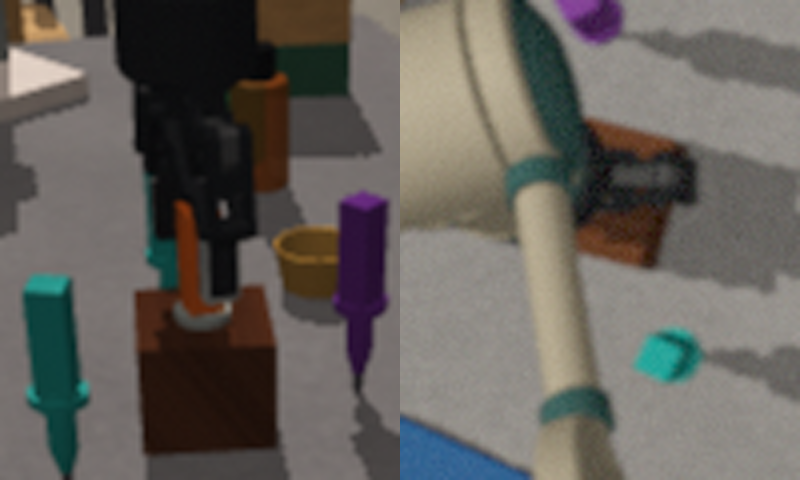

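The pen (pixel (200,262) in the left panel) stands between the open fingers, above the stand. I'll close now.

>>> send_rows --moves '[{"translation": [0,0,0],"spin": 0},{"translation": [0,0,0],"spin": 0},{"translation": [0,0,0],"spin": 0},{"translation": [0,0,0],"spin": 0},{"translation": [0,0,0],"spin": 0}]' --hand 1

```text
time: 3.12
tool_pos: [0.5247, 0.2473, 0.0909]
tool_rot: [-0.014, 1.0, 0.0, 0.001]
force: [-0.1, 0.3, -0.8]
gripper_width: 0.0255
```

>>> send_rows --moves '[{"translation": [0,0,0],"spin": 0},{"translation": [0,0,0],"spin": 0},{"translation": [0,0,0],"spin": 0},{"translation": [0,0,0],"spin": 0},{"translation": [0,0,0],"spin": 0}]'

```text
time: 3.53
tool_pos: [0.5248, 0.2473, 0.0909]
tool_rot: [-0.014, 1.0, 0.0, 0.0]
force: [-0.1, -0.8, 5.4]
gripper_width: 0.0216
```

>>> send_rows --moves '[{"translation": [0,0,0],"spin": 0},{"translation": [0,0,0],"spin": 0},{"translation": [0,0,0],"spin": 0},{"translation": [0,0,0],"spin": 0},{"translation": [0,0,0],"spin": 0}]'

```text
time: 3.95
tool_pos: [0.5248, 0.2472, 0.0909]
tool_rot: [-0.014, 1.0, 0.0, 0.0]
force: [-0.3, -0.5, 5.4]
gripper_width: 0.0213
```

>>> send_rows --moves '[{"translation": [0,0,0.04],"spin": 0},{"translation": [0,0,0.12],"spin": 0},{"translation": [0,0,0.22],"spin": 0},{"translation": [0,0,0.35],"spin": 0},{"translation": [0,0,0.5],"spin": 0}]'

```text
time: 4.37
tool_pos: [0.524, 0.247, 0.1408]
tool_rot: [-0.014, 1.0, -0.0, -0.001]
force: [1.2, 0.1, 0.1]
gripper_width: 0.0213
```

>>> send_rows --moves '[{"translation": [0,0,0.2],"spin": 0},{"translation": [0,0,0.4],"spin": 0},{"translation": [0,0,0.55],"spin": 0},{"translation": [0,0,0.65],"spin": 0},{"translation": [0,0,0.7],"spin": 0}]'

```text
time: 4.78
tool_pos: [0.5251, 0.2474, 0.2125]
tool_rot: [-0.014, 1.0, 0.001, 0.001]
force: [-0.1, -0.3, -0.4]
gripper_width: 0.0215
```

Run:
```python
from h import *
a,_=snap("side","s2")
R=lambda i,x,y,w,h,k:cv2.resize(i[y:y+h,x:x+w,::-1],None,fx=k,fy=k,interpolation=cv2.INTER_CUBIC)
cv2.imwrite("pics/c3.png",R(a,170,30,110,130,4.5))
s=manip.state();print(s["tool_pos"],s["force"],s["moment"],s["gripper_width"])
t=s["tool_pos"];print([proj("side",t+np.array([0,0,z])) for z in(-.081,-.02)])
```

```text
[0.52522358 0.24741751 0.21246589] [ 0.39721054  1.05518377 -0.39465911] [0.05336043 0.03714806 0.00061101] 0.02105650799655504
[(np.float64(218.7046110160902), np.float64(113.6228685542067)), (np.float64(217.69684358485813), np.float64(87.16530528193327))]
```

View pics/c3.png

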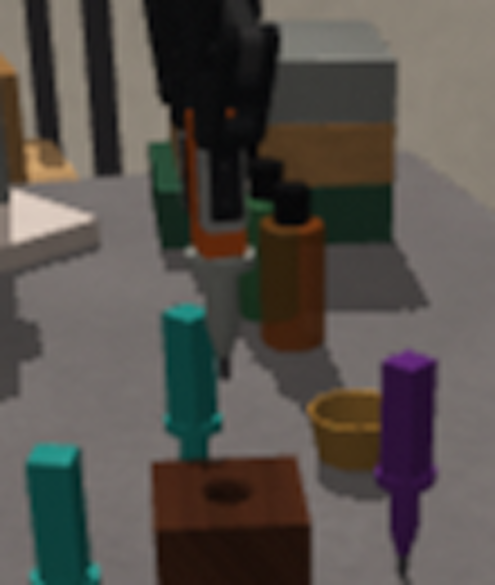

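Nib tip sits at crop (224,378), within 1 px of directly under the TCP, and the pen is upright. Next is the move to the red sticker.

>>> send_rows --moves '[{"translation": [-0.02,-0.15,0],"spin": 0},{"translation": [-0.04,-0.35,0],"spin": 0},{"translation": [-0.07,-0.55,0],"spin": 0},{"translation": [-0.09,-0.75,0],"spin": 0},{"translation": [-0.12,-0.92,0],"spin": 0}]'

```text
time: 5.25
tool_pos: [0.5111, 0.153, 0.2089]
tool_rot: [-0.014, 1.0, -0.001, -0.002]
force: [0.0, -0.3, -0.0]
gripper_width: 0.0212
```

>>> send_rows --moves '[{"translation": [-0.02,-0.2,0],"spin": 0},{"translation": [-0.04,-0.4,0],"spin": 0},{"translation": [-0.07,-0.6,0],"spin": 0},{"translation": [-0.09,-0.75,0],"spin": 0},{"translation": [-0.12,-0.92,0],"spin": 0}]'

```text
time: 5.67
tool_pos: [0.499, 0.0616, 0.209]
tool_rot: [-0.014, 1.0, -0.0, -0.001]
force: [0.8, 0.3, -0.9]
gripper_width: 0.0211
```

>>> send_rows --moves '[{"translation": [-0.02,-0.2,0],"spin": 0},{"translation": [-0.04,-0.4,0],"spin": 0},{"translation": [-0.07,-0.6,0],"spin": 0},{"translation": [-0.09,-0.75,0],"spin": 0},{"translation": [-0.12,-0.92,0],"spin": 0}]'

```text
time: 6.08
tool_pos: [0.4869, -0.0302, 0.209]
tool_rot: [-0.014, 1.0, 0.0, -0.001]
force: [0.6, 0.9, 0.3]
gripper_width: 0.0214
```

>>> send_rows --moves '[{"translation": [-0.02,-0.2,0],"spin": 0},{"translation": [-0.04,-0.4,0],"spin": 0},{"translation": [-0.07,-0.6,0],"spin": 0},{"translation": [-0.09,-0.75,0],"spin": 0},{"translation": [-0.12,-0.92,0],"spin": 0}]'

```text
time: 6.5
tool_pos: [0.4748, -0.1219, 0.209]
tool_rot: [-0.014, 1.0, 0.0, -0.001]
force: [0.5, 0.1, -0.4]
gripper_width: 0.0213
```

>>> send_rows --moves '[{"translation": [-0.02,-0.2,-0.2],"spin": 0},{"translation": [-0.04,-0.4,-0.4],"spin": 0},{"translation": [-0.07,-0.6,-0.6],"spin": 0},{"translation": [-0.09,-0.8,-0.8],"spin": 0},{"translation": [-0.105,-0.925,-0.95],"spin": 0}]'

```text
time: 6.92
tool_pos: [0.4635, -0.2148, 0.1127]
tool_rot: [-0.014, 1.0, 0.001, -0.002]
force: [0.5, 0.3, -0.8]
gripper_width: 0.0211
```

Run:
```python
from h import *
for i in range(3): b,_=snap("top","t3")
a,_=snap("side","s3")
R=lambda i,x,y,w,h,k:cv2.resize(i[y:y+h,x:x+w,::-1],None,fx=k,fy=k,interpolation=cv2.INTER_CUBIC)
cv2.imwrite("pics/c4.png",np.hstack([R(a,230,250,120,110,4),R(b,340,180,60,110,4)]))
s=manip.state();t=s["tool_pos"];print(t,s["tool_rot"],s["force"],s["moment"],s["gripper_width"])
print(proj("side",t-[0,0,.081]),proj("side",[.4667,-.2143,.018]),proj("side",[t[0],t[1],.018]))
```

```text
[ 0.46469347 -0.21313394  0.11443536] [-0.01369517  0.99990495  0.0010012  -0.00123748] [-0.21894832 -0.12053227 -0.6088999 ] [ 0.00950334 -0.00639037 -0.04719094] 0.021504701854679245
(np.float64(271.81035279214785), np.float64(308.22627681230074)) (np.float64(272.8633336663403), np.float64(315.1743895156389)) (np.float64(271.2634948794318), np.float64(314.9320515570398))
```

View pics/c4.png

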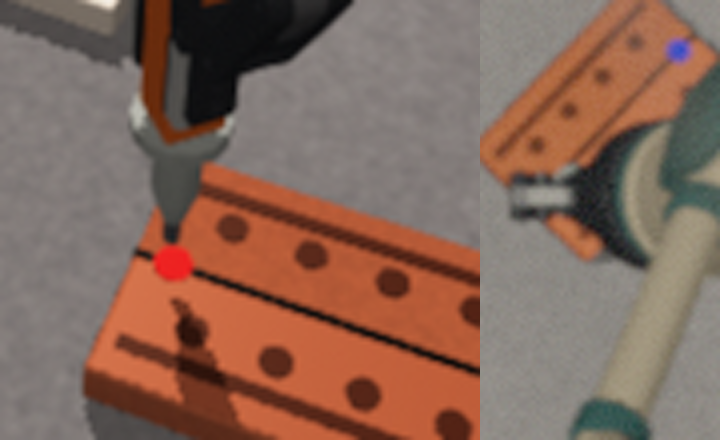

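>>> send_rows --moves '[{"translation": [0.01,-0.009,-0.05],"spin": 0},{"translation": [0.01,-0.009,-0.1],"spin": 0},{"translation": [0.01,-0.009,-0.14],"spin": 0},{"translation": [0.01,-0.009,-0.17],"spin": 0},{"translation": [0.01,-0.009,-0.19],"spin": 0}]'

```text
time: 7.53
tool_pos: [0.467, -0.2137, 0.0962]
tool_rot: [-0.015, 1.0, 0.0, 0.0]
force: [0.1, 1.1, 0.7]
gripper_width: 0.0215
```

>>> send_rows --moves '[{"translation": [0,0,0],"spin": 0},{"translation": [0,0,0],"spin": 0},{"translation": [0,0,0],"spin": 0},{"translation": [0,0,0],"spin": 0},{"translation": [0,0,0],"spin": 0}]'

```text
time: 7.95
tool_pos: [0.467, -0.2142, 0.0965]
tool_rot: [-0.014, 1.0, 0.0, 0.0]
force: [-0.6, 1.0, 0.7]
gripper_width: 0.021
```

Run:
```python
from h import *
F=[]
for i in range(5):
    a,_=snap("side","s4");s=manip.state();F.append(np.r_[s["tool_pos"],s["force"]])
F=np.array(F);print(F.mean(0).round(4),F.std(0).round(4));t=F.mean(0)[:3]
R=lambda i,x,y,w,h,k:cv2.resize(i[y:y+h,x:x+w,::-1],None,fx=k,fy=k,interpolation=cv2.INTER_CUBIC)
cv2.imwrite("pics/c5.png",R(a,245,280,70,55,9))
print(s["joints"],proj("side",[t[0],t[1],.018]),proj("side",[.4667,-.2143,.018]))
```

```text
[ 0.467  -0.2143  0.0964  0.0181  0.7047  0.3776] [0.     0.     0.     0.798  0.4537 0.576 ]
[-5.65800903e-01  3.00698968e-01  1.83785351e+00  1.85096225e-04
  1.00292428e+00 -2.16531023e+00] (np.float64(273.0691769143512), np.float64(315.11109490001917)) (np.float64(272.8633336663403), np.float64(315.1743895156389))
```

View pics/c5.png

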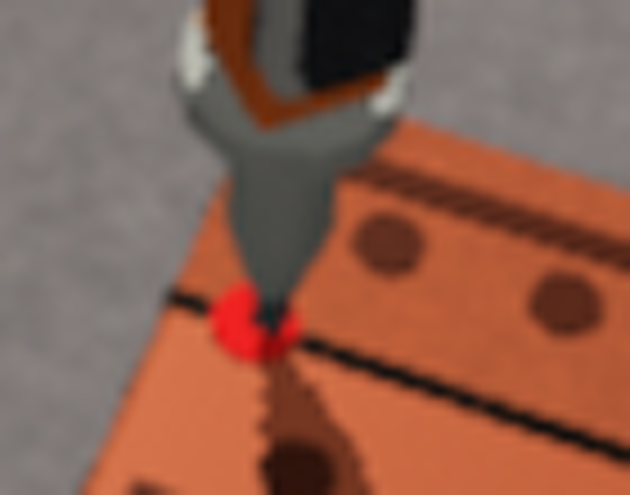

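The nib touches at crop (268,330), which is about 1.3 mm too far in +x compared with the sticker centre (255,322) and the joint. I'll shift −1.3 mm in x and press to about 4 mm, then trace.

>>> send_rows --moves '[{"translation": [-0.003,0,-0.003],"spin": 0},{"translation": [-0.006,0,-0.006],"spin": 0},{"translation": [-0.009,0,-0.009],"spin": 0},{"translation": [-0.013,0,-0.012],"spin": 0},{"translation": [-0.013,0,-0.015],"spin": 0}]'

```text
time: 8.62
tool_pos: [0.4658, -0.2145, 0.0949]
tool_rot: [-0.014, 1.0, -0.0, 0.0]
force: [-0.1, -1.1, 0.3]
gripper_width: 0.0215
```

>>> send_rows --moves '[{"translation": [0.01,-0.009,0],"spin": 0},{"translation": [0.025,-0.023,0],"spin": 0},{"translation": [0.042,-0.039,0],"spin": 0},{"translation": [0.06,-0.056,0],"spin": 0},{"translation": [0.078,-0.072,0],"spin": 0}]'

```text
time: 9.03
tool_pos: [0.4734, -0.2216, 0.0947]
tool_rot: [-0.014, 1.0, 0.0, -0.0]
force: [-1.7, 0.5, 0.0]
gripper_width: 0.0217
```

>>> send_rows --moves '[{"translation": [0.018,-0.017,0],"spin": 0},{"translation": [0.036,-0.033,0],"spin": 0},{"translation": [0.053,-0.049,0],"spin": 0},{"translation": [0.071,-0.066,0],"spin": 0},{"translation": [0.088,-0.082,0],"spin": 0}]'

```text
time: 9.45
tool_pos: [0.4825, -0.2299, 0.0948]
tool_rot: [-0.014, 1.0, 0.0, 0.0]
force: [-0.7, 1.0, 0.9]
gripper_width: 0.0217
```

>>> send_rows --moves '[{"translation": [0.018,-0.017,0],"spin": 0},{"translation": [0.036,-0.033,0],"spin": 0},{"translation": [0.053,-0.049,0],"spin": 0},{"translation": [0.071,-0.066,0],"spin": 0},{"translation": [0.088,-0.082,0],"spin": 0}]'

```text
time: 9.87
tool_pos: [0.4912, -0.238, 0.0948]
tool_rot: [-0.014, 1.0, 0.0, 0.0]
force: [-0.8, 0.0, 0.3]
gripper_width: 0.0218
```

Run:
```python
from h import *
a,_=snap("side","s5");s=manip.state();t=s["tool_pos"];print(t,s["force"])
R=lambda i,x,y,w,h,k:cv2.resize(i[y:y+h,x:x+w,::-1],None,fx=k,fy=k,interpolation=cv2.INTER_CUBIC)
cv2.imwrite("pics/c6.png",R(a,245,285,130,80,6))
n=np.array([.68,.733]);print("perp of tcp+1.3x to line mm",1000*n@(t[:2]+[.0013,0]-[.4667,-.2143]))
```

```text
[ 0.49187862 -0.23865238  0.09491499] [ 0.00905382 -1.15813531  1.13582947]
perp of tcp+1.3x to line mm 0.1551659293841503
```

View pics/c6.png

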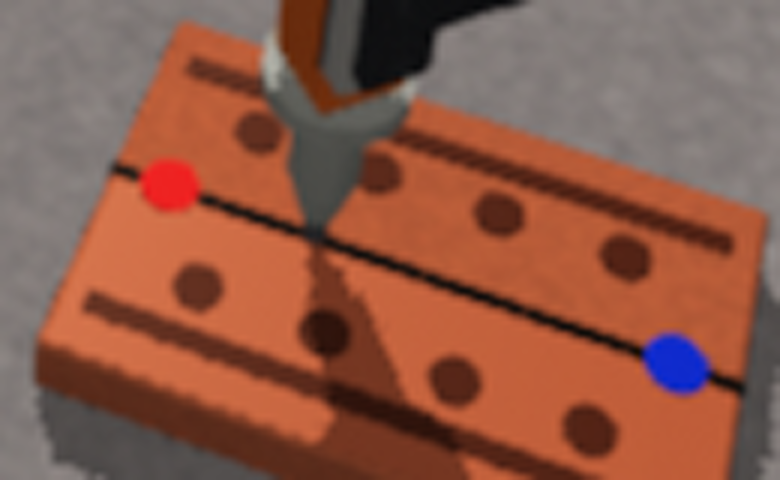

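The nib tip (318,241) is on the joint, the tile hasn't moved, and the line to blue (676,364) agrees with my estimate. Continuing to blue with a slight nudge.

>>> send_rows --moves '[{"translation": [0.015,-0.018,0],"spin": 0},{"translation": [0.033,-0.035,0],"spin": 0},{"translation": [0.05,-0.052,0],"spin": 0},{"translation": [0.068,-0.069,0],"spin": 0},{"translation": [0.085,-0.085,0],"spin": 0}]'

```text
time: 10.33
tool_pos: [0.4997, -0.2465, 0.0948]
tool_rot: [-0.014, 1.0, 0.0, -0.0]
force: [-0.5, 0.7, 0.9]
gripper_width: 0.0215
```

>>> send_rows --moves '[{"translation": [0.018,-0.017,0],"spin": 0},{"translation": [0.036,-0.033,0],"spin": 0},{"translation": [0.053,-0.049,0],"spin": 0},{"translation": [0.071,-0.066,0],"spin": 0},{"translation": [0.088,-0.082,0],"spin": 0}]'

```text
time: 10.75
tool_pos: [0.5085, -0.2547, 0.0948]
tool_rot: [-0.014, 1.0, 0.0, 0.0]
force: [-0.9, 0.9, 2.0]
gripper_width: 0.0213
```

>>> send_rows --moves '[{"translation": [0.018,-0.017,0],"spin": 0},{"translation": [0.036,-0.033,0],"spin": 0},{"translation": [0.053,-0.049,0],"spin": 0},{"translation": [0.071,-0.066,0],"spin": 0},{"translation": [0.088,-0.082,0],"spin": 0}]'

```text
time: 11.17
tool_pos: [0.5174, -0.263, 0.0948]
tool_rot: [-0.014, 1.0, 0.0, 0.0]
force: [-0.9, 0.7, 0.6]
gripper_width: 0.0212
```

>>> send_rows --moves '[{"translation": [0.018,-0.017,0],"spin": 0},{"translation": [0.036,-0.033,0],"spin": 0},{"translation": [0.053,-0.049,0],"spin": 0},{"translation": [0.071,-0.066,0],"spin": 0},{"translation": [0.088,-0.082,0],"spin": 0}]'

```text
time: 11.58
tool_pos: [0.5261, -0.2712, 0.0948]
tool_rot: [-0.014, 1.0, 0.0, 0.0]
force: [-0.4, 0.8, 0.8]
gripper_width: 0.021
```

>>> send_rows --moves '[{"translation": [0.018,-0.017,0],"spin": 0},{"translation": [0.036,-0.033,0],"spin": 0},{"translation": [0.053,-0.049,0],"spin": 0},{"translation": [0.071,-0.066,0],"spin": 0},{"translation": [0.088,-0.082,0],"spin": 0}]'

```text
time: 12.0
tool_pos: [0.5349, -0.2794, 0.0948]
tool_rot: [-0.014, 1.0, 0.0, 0.0]
force: [-0.1, 0.2, 0.1]
gripper_width: 0.0212
```

>>> send_rows --moves '[{"translation": [0.018,-0.017,0],"spin": 0},{"translation": [0.036,-0.033,0],"spin": 0},{"translation": [0.053,-0.049,0],"spin": 0},{"translation": [0.071,-0.066,0],"spin": 0},{"translation": [0.088,-0.082,0],"spin": 0}]'

```text
time: 12.42
tool_pos: [0.5437, -0.2875, 0.0948]
tool_rot: [-0.014, 1.0, 0.0, 0.0]
force: [0.1, 0.6, 0.8]
gripper_width: 0.0212
```

>>> send_rows --moves '[{"translation": [0.018,-0.017,0],"spin": 0},{"translation": [0.036,-0.033,0],"spin": 0},{"translation": [0.054,-0.05,0],"spin": 0},{"translation": [0.072,-0.066,0],"spin": 0},{"translation": [0.09,-0.082,0],"spin": 0}]'

```text
time: 12.83
tool_pos: [0.5527, -0.2957, 0.0948]
tool_rot: [-0.014, 1.0, 0.0, -0.0]
force: [0.2, -0.8, 0.1]
gripper_width: 0.0212
```

Run:
```python
from h import *
for i in range(4): a,_=snap("side","s6")
s=manip.state();t=s["tool_pos"];print(t,s["force"])
R=lambda i,x,y,w,h,k:cv2.resize(i[y:y+h,x:x+w,::-1],None,fx=k,fy=k,interpolation=cv2.INTER_CUBIC)
cv2.imwrite("pics/c7.png",R(a,245,285,130,80,6))
```

```text
[ 0.55332622 -0.29626722  0.09512119] [ 0.70749658 -1.14317068  0.06262748]
```

View pics/c7.png

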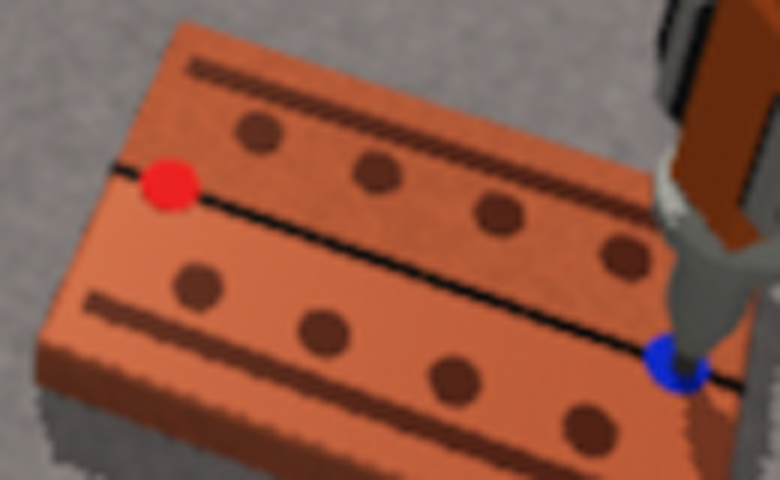

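The nib reached the blue sticker (685,375) and the tile sits in the same pixels as before. I'll lift and go back to the stand.

>>> send_rows --moves '[{"translation": [0,0,0.03],"spin": 0},{"translation": [0,0,0.15],"spin": 0},{"translation": [0,0,0.4],"spin": 0},{"translation": [0,0,0.7],"spin": 0},{"translation": [0,0,1.0],"spin": 0}]'

```text
time: 13.45
tool_pos: [0.5518, -0.2949, 0.1952]
tool_rot: [-0.014, 1.0, 0.001, -0.001]
force: [0.3, -0.4, -0.5]
gripper_width: 0.0211
```

>>> send_rows --moves '[{"translation": [-0.01,0.15,0.15],"spin": 0},{"translation": [-0.02,0.35,0.155],"spin": 0},{"translation": [-0.03,0.55,0.155],"spin": 0},{"translation": [-0.04,0.75,0.155],"spin": 0},{"translation": [-0.047,0.9,0.155],"spin": 0}]'

```text
time: 13.87
tool_pos: [0.5472, -0.2038, 0.2104]
tool_rot: [-0.015, 1.0, 0.001, -0.0]
force: [-0.7, 0.8, -0.7]
gripper_width: 0.0217
```

>>> send_rows --moves '[{"translation": [-0.01,0.2,0],"spin": 0},{"translation": [-0.02,0.4,0],"spin": 0},{"translation": [-0.03,0.6,0],"spin": 0},{"translation": [-0.04,0.8,0],"spin": 0},{"translation": [-0.047,0.95,0],"spin": 0}]'

```text
time: 14.28
tool_pos: [0.5426, -0.1088, 0.2102]
tool_rot: [-0.015, 1.0, 0.0, -0.0]
force: [0.5, -0.3, -0.6]
gripper_width: 0.0215
```

>>> send_rows --moves '[{"translation": [-0.01,0.2,0],"spin": 0},{"translation": [-0.02,0.4,0],"spin": 0},{"translation": [-0.03,0.6,0],"spin": 0},{"translation": [-0.04,0.8,0],"spin": 0},{"translation": [-0.047,0.95,0],"spin": 0}]'

```text
time: 14.7
tool_pos: [0.5379, -0.0139, 0.2102]
tool_rot: [-0.015, 1.0, 0.0, -0.0]
force: [-0.1, 0.6, -0.7]
gripper_width: 0.0214
```

>>> send_rows --moves '[{"translation": [-0.01,0.2,0],"spin": 0},{"translation": [-0.02,0.4,0],"spin": 0},{"translation": [-0.03,0.6,0],"spin": 0},{"translation": [-0.04,0.8,0],"spin": 0},{"translation": [-0.047,0.95,0],"spin": 0}]'

```text
time: 15.12
tool_pos: [0.5332, 0.0811, 0.2102]
tool_rot: [-0.015, 1.0, 0.0, -0.0]
force: [-0.0, -0.7, -1.0]
gripper_width: 0.0216
```

>>> send_rows --moves '[{"translation": [-0.01,0.2,0],"spin": 0},{"translation": [-0.02,0.4,0],"spin": 0},{"translation": [-0.03,0.6,0],"spin": 0},{"translation": [-0.04,0.8,0],"spin": 0},{"translation": [-0.047,0.95,0],"spin": 0}]'

```text
time: 15.53
tool_pos: [0.5285, 0.176, 0.2102]
tool_rot: [-0.015, 1.0, 0.0, -0.0]
force: [0.8, 0.3, -1.5]
gripper_width: 0.0215
```

>>> send_rows --moves '[{"translation": [-0.01,0.2,0],"spin": 0},{"translation": [-0.02,0.4,0],"spin": 0},{"translation": [-0.03,0.55,0],"spin": 0},{"translation": [-0.04,0.67,0],"spin": 0},{"translation": [-0.046,0.727,0],"spin": 0}]'

```text
time: 15.95
tool_pos: [0.5241, 0.2486, 0.2101]
tool_rot: [-0.015, 1.0, 0.0, -0.0]
force: [-0.6, -0.3, -1.0]
gripper_width: 0.0211
```

>>> send_rows --moves '[{"translation": [0,0,0],"spin": 0},{"translation": [0,0,0],"spin": 0},{"translation": [0,0,0],"spin": 0},{"translation": [0,0,0],"spin": 0},{"translation": [0,0,0],"spin": 0}]'

```text
time: 16.37
tool_pos: [0.5246, 0.2464, 0.2104]
tool_rot: [-0.014, 1.0, -0.0, 0.0]
force: [0.5, -0.5, -2.0]
gripper_width: 0.0216
```

Run:
```python
from h import *
a,_=snap("side","s7");s=manip.state();t=s["tool_pos"];print(t,s["force"],s["joints"])
b=cv2.imread("pics/s2.png");R=lambda i:cv2.resize(i[70:160,190:250],None,fx=6,fy=6,interpolation=cv2.INTER_CUBIC)
cv2.imwrite("pics/c8.png",np.hstack([R(b),R(a[:,:,::-1])]))
```

```text
[0.52458024 0.24648568 0.21039604] [-0.08779968 -0.96549453 -0.97674285] [ 3.19301051e-01  2.94974627e-01  1.53015770e+00 -1.14086907e-04
  1.31641174e+00 -1.27930397e+00]
```

View pics/c8.png

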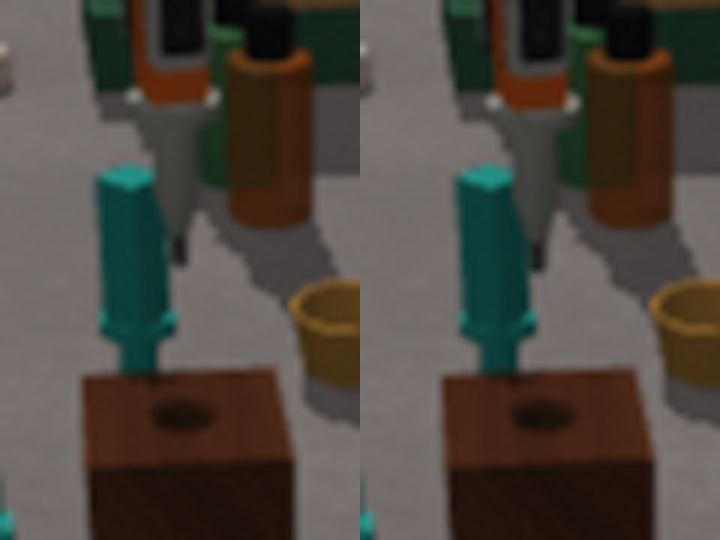

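Pen pose in hand is unchanged (nib over the hole as when lifted out). Inserting.

>>> send_rows --moves '[{"translation": [0,0,-0.12],"spin": 0},{"translation": [0,0,-0.26],"spin": 0},{"translation": [0,0,-0.4],"spin": 0},{"translation": [0,0,-0.5],"spin": 0},{"translation": [0,0,-0.6],"spin": 0}]'

```text
time: 16.83
tool_pos: [0.5244, 0.2468, 0.1496]
tool_rot: [-0.014, 1.0, -0.0, -0.0]
force: [0.4, -0.5, 0.9]
gripper_width: 0.0213
```

>>> send_rows --moves '[{"translation": [0,0,-0.06],"spin": 0},{"translation": [0,0,-0.12],"spin": 0},{"translation": [0,0,-0.18],"spin": 0},{"translation": [0,0,-0.24],"spin": 0},{"translation": [0,0,-0.3],"spin": 0}]'

```text
time: 17.25
tool_pos: [0.5247, 0.2472, 0.1201]
tool_rot: [-0.014, 1.0, 0.0, 0.0]
force: [-0.9, 0.2, 0.0]
gripper_width: 0.0216
```

>>> send_rows --moves '[{"translation": [0,0,-0.06],"spin": 0},{"translation": [0,0,-0.12],"spin": 0},{"translation": [0,0,-0.18],"spin": 0},{"translation": [0,0,-0.23],"spin": 0},{"translation": [0,0,-0.27],"spin": 0}]'

```text
time: 17.67
tool_pos: [0.5243, 0.2471, 0.0926]
tool_rot: [-0.014, 1.0, -0.0, -0.0]
force: [0.1, 0.4, -0.2]
gripper_width: 0.0213
```

>>> send_rows --moves '[{"translation": [0,0,-0.01],"spin": 0},{"translation": [0,0,-0.02],"spin": 0},{"translation": [0,0,-0.03],"spin": 0},{"translation": [0,0,-0.03],"spin": 0},{"translation": [0,0,-0.03],"spin": 0}]'

```text
time: 18.08
tool_pos: [0.5246, 0.2472, 0.0909]
tool_rot: [-0.014, 1.0, 0.0, 0.0]
force: [-1.2, -0.6, 3.1]
gripper_width: 0.0213
```

Collar seated (z 0.0909 as at the grasp, 3 N contact). Releasing.

>>> send_rows --moves '[{"translation": [0,0,0],"spin": 0},{"translation": [0,0,0],"spin": 0},{"translation": [0,0,0],"spin": 0},{"translation": [0,0,0],"spin": 0},{"translation": [0,0,0],"spin": 0}]' --hand -1

```text
time: 18.5
tool_pos: [0.5245, 0.2471, 0.0902]
tool_rot: [-0.014, 1.0, 0.0, -0.0]
force: [-0.7, 0.2, 0.2]
gripper_width: 0.0805
```

>>> send_rows --moves '[{"translation": [0,0,0],"spin": 0},{"translation": [0,0,0],"spin": 0},{"translation": [0,0,0],"spin": 0},{"translation": [0,0,0],"spin": 0},{"translation": [0,0,0],"spin": 0}]'

```text
time: 18.92
tool_pos: [0.5244, 0.2471, 0.0903]
tool_rot: [-0.014, 1.0, 0.0, -0.0]
force: [-0.0, -0.1, 1.0]
gripper_width: 0.0856
```

>>> send_rows --moves '[{"translation": [0,0,0.1],"spin": 0},{"translation": [0,0,0.25],"spin": 0},{"translation": [0,0,0.45],"spin": 0},{"translation": [0,0,0.7],"spin": 0},{"translation": [0,0,0.95],"spin": 0}]'

```text
time: 19.33
tool_pos: [0.5241, 0.247, 0.1867]
tool_rot: [-0.014, 1.0, -0.0, -0.0]
force: [0.8, 0.2, -0.9]
gripper_width: 0.0855
```

>>> send_rows --moves '[{"translation": [-0.1,0.1,0.2],"spin": 0},{"translation": [-0.3,0.3,0.3],"spin": 0},{"translation": [-0.5,0.5,0.3],"spin": 0},{"translation": [-0.7,0.7,0.3],"spin": 0},{"translation": [-0.9,0.9,0.3],"spin": 0}]'

```text
time: 19.75
tool_pos: [0.4337, 0.3379, 0.2167]
tool_rot: [-0.014, 1.0, 0.001, 0.001]
force: [0.6, -0.7, -0.0]
gripper_width: 0.0855
```

>>> send_rows --moves '[{"translation": [-0.2,0.2,0],"spin": 0},{"translation": [-0.4,0.4,0],"spin": 0},{"translation": [-0.4,0.4,0],"spin": 0},{"translation": [-0.4,0.4,0],"spin": 0},{"translation": [-0.4,0.4,0],"spin": 0}]'

```text
time: 20.17
tool_pos: [0.3948, 0.377, 0.2159]
tool_rot: [-0.015, 1.0, 0.0, 0.001]
force: [0.3, 0.4, 0.3]
gripper_width: 0.0858
```

Run:
```python
from h import *
a,_=snap("side","s8");b,d=snap("top","t8")
R=lambda i,x,y,w,h,k:cv2.resize(i[y:y+h,x:x+w,::-1],None,fx=k,fy=k,interpolation=cv2.INTER_CUBIC)
cv2.imwrite("pics/c9.png",np.hstack([R(a,180,85,80,100,4),R(b,140,150,90,100,4)]))
d0=np.load("pics/top0.npy");print([at_d("top",161,v,d[v,161]).round(3).tolist() for v in(192,194,196)])
p0=cv2.imread("pics/top0.png").astype(int)[:,:,::-1];print("tile diff",np.abs(p0-b)[170:250,335:411].mean(),"ref",np.abs(p0-b)[260:340,335:411].mean())
```

```text
[[0.53, 0.247, 0.141], [0.526, 0.247, 0.138], [0.522, 0.247, 0.138]]
tile diff 3.952686403508772 ref 19.20449561403509
```

View pics/c9.png

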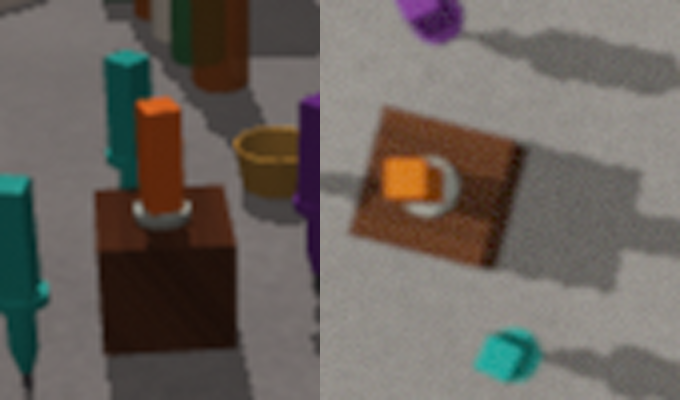

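The pen is fully home: collar on the stand top at (160,215) in the left panel, grip top at z ≈ 0.139, and the hand is clear. The tile patch in the top view matches the first picture to within noise.

```bash
python3 -c "
from workcell import manip
print(manip.hand_in())"
```

```text
the job is handed in; nothing more can be done
None
```

I took the orange pen from its stand and ran its nib from the red sticker to the blue one. I then put the pen back in the stand and let go. The job was handed in at about 20 s.

- **Trace:** The nib moved at about 3 cm/s, pressed in about 4 mm going by the tool height. In the side view it sat on the joint at the start, partway along and at the blue sticker. I corrected a 1.3 mm offset before starting; the nib ended about 2 mm past the centre of the blue sticker.
- **Contact force:** The wrist readings on the tile (about 0 to 2 N) were mostly noise, so they don't confirm contact. That rests on the tool height, which held between 94.7 and 95.1 mm, and on the pictures.
- **Tile:** It stayed in the same place in the side pictures and in the top view before and after.
- **Pen:** Its collar is on the stand top, its upper end is 139 mm above the table (140 expected), it stands upright, and the gripper is clear of it.

No check failed.

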